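# Turn the post foot for its next filing pass

### The job

The post foot standing in the filing jig has had its bright edge filed; its blue-painted edge is next. Lift the foot clear of the jig's bed, give it a quarter turn and set it down flat on the bed again with the blue edge square along the file and close up to it (a centimetre off at most), the whole of that edge within the file's length. Leave the finished foot on the bench alone.

Things in the scene. Friction and masses are not known exactly. Their poses are not given: they have to be found in the camera images.
- filing_jig: Filing jig, fixed: grey base plate 170 (x) x 200 (y) x 12 mm, its top the bed; a dark toothed file stands on edge along its far side before a green rail. Origin: centre of the plate's underside; x square towards the file, y along it, z up. File face at x = +55 mm, 170 mm long, centred on y = 0. File and rail reach 30 mm above the bed, two clamps at y = +-74 mm 38 mm. Yaw varies.
- file_face (a point): Point on the toothed face of the file, at the middle of its length and at the height of the bed (12 mm above the bench); axes as of the jig: x points into the file, y along it.
- post_foot: Workpiece: loose dark grey metal foot, 0.3-0.5 kg: flange 76 x 76 x 18 mm, square neck 34 x 34 mm on its middle up to 80 mm above the underside; grip the neck's flats, closing along the foot's x or y. Origin: centre of underside; x to the bright edge, y to the blue edge (painted on the side and as a band on top), z up. Starts on the bed just back from the file, bright edge roughly towards it.
- blue_edge (a point): Middle of the lower border of the blue edge: 38 mm from the foot's origin along its y.
- finished_foot: A like foot of the same size with all four edges filed bright, standing on the bench right of the jig, not in it. To be left where it stands. Beyond it, right of y = -0.45 m from x = 0.35 m on, stands a tall filing cabinet: swing the arm in clear of it.

How it is judged:
On the way:
1. the post foot is lifted clear of the bed (z of post_foot in the frame of file_face above 0.012 m), for 0.1 s.
At the end, for the whole second after the job is handed in: The post foot rests flat on the jig's bed, at rest, with the middle of its blue edge within 11 mm of the file's face and within 48 mm of the middle of the file's length, the edge parallel to the file within 10 degrees (x of blue_edge in the frame of file_face between -0.011 and 0.004 m and y of blue_edge in the frame of file_face between -0.048 and 0.048 m and angle between the y axis of post_foot and the x axis of filing_jig, either way round below 0.18 rad and z of post_foot in the frame of file_face between -0.003 and 0.004 m and angle between post_foot's own z axis and vertical below 0.06 rad and linear speed of post_foot below 0.02 m/s); the robot touches nothing.
It fails at once if the finished foot is moved by more than 20 mm (distance of finished_foot from where it was at the start of the episode above 0.02 m).
It also fails if it takes over 35 s, if anything falls off the work surface, if the arm or the gripper's body presses on something with over 40 N, if the wrist force passes 120 N, or if a joint passes its speed limit or range.

### The arm

A 7-joint arm with a two-finger parallel gripper is mounted at the origin on a cart in front of the work surface, level with it; the furniture and walls round the work are solid. World frame = base frame: x ahead of the robot, y to its left, z up, the work surface at z = 0. Lengths are in m, angles in rad, forces in N, time in s.
With the tool pointing down it reaches from about 0.4 to 0.85 m from the base axis. Payload 4.5 kg.
Tool frame: the origin (TCP) lies at the very end of the fingers, on their centre line; the grasp point (between the pads) lies 19 mm behind it; z points along the fingers, y is the line along which they close (so a half turn about z gives the same grasp; the last joint's range is limited). The gripper opens to 88 mm and grips with 3 to 60 N. Pads are 18 mm wide; open, the fingers measure 123 mm over their backs; the gripper's body (75 mm by 187 mm) begins 45 mm behind the grasp point.
Start: joints at [1.135, 0.689, -0.195, 1.565, 0.157, 0.902, -0.215], TCP at [0.283, -0.557, 0.239] pointing down, gripper open.
Joint ranges: [-3.01, 3.01], [-0.46, 2.08], [-1.47, 1.51], [0.13, 2.56], [-1, 4.14], [0.04, 2.09], [-2.66, 2.66]. Speed limits (rad/s): [2.57, 2.57, 3.14, 3.14, 3.14, 3.14, 3.14].

### API

Orientations are given as a unit quaternion [x, y, z, w].
In Python, from plant import r gives the robot as it stands. The module is installed in compiled form; this text tells all that it offers.
- The arm moves only by the tool step_arm, never from a script. Its argument "increments" is a list of rows, each a list of 2 entries, a list of its own where there are three numbers: the shift along the world's x, y, z in cm, then the turn, a rotation vector about the world's x, y, z in degrees. A call has exactly 10 rows; each row shifts and turns the commanded pose from where the row before left it; what a row does not reach is not made up. A row lasts 1/10 s, in which the tool goes at most 50 mm and 8.59 degrees, less where a joint would pass 70% of its speed; a pose out of reach is approached as far as the arm can. A call is refused whole if a number of a shift passes 5 or a number of a turn 8.59, either way. A call with a gripper value outside its range is refused whole. "fingers" is the opening, from 0 (shut) to 1 (fully open), set as the call begins (left out, the last holds). The fingers move at their own pace and stop on an object; "grip_force" is the grip in N (left out, the last holds). Time passes only in rows, so rows that do not move let the fingers close, or fill a call up. It gives the time, the measured TCP pose, the force, the opening and the grip force at its end, in the units of the state.
- r.get_state(): the state, without advancing time (a new reading comes with each control period).
- r.snapshot(name): name is "scene" or "top" or "wrist"; returns (picture, depth): 420x560x3 uint8, red, green, blue; 420x560 float32, m along the optical axis (not along the pixel's ray), 0 where there is no reading.
- r.calibration(name): a dict with "fov_y" (degrees; the focal length in pixels is half the picture's height over the tangent of half this angle, whatever the lens; pixels are square), "cx", "cy" (the principal point, pixels), "R" (3x3) and "t" (3): a world point X has camera coordinates R X + t. Camera axes: x right, y down, z forward; pixel columns grow to the right and rows downward; lengths in m; the calibration is good to about 2 mm. A picture is of the moment at which its call begins: read the wrist's pose just before it. calibration takes no time and is no camera call; for the wrist camera it gives the pose at the moment of the call.
- r.finish_job(): hands the job in; it is judged then, once.
The state is a dict: "clock": time; "q": joint angles; "qd": joint speeds; "joint_torque": joint torques, N m; "tool_pos": TCP position; "eef_rot": TCP orientation; "contact_force": force on the tool from outside, world axes, zero at the start; "moment": the same for the moment, N m; "opening": opening from 0.0 (shut) to 1.0 (fully open); "finger_force": force on a finger pad.
Only numpy, scipy, OpenCV 4.12 (cv2) and the standard library are available. Lean on these libraries where they do the work, as an engineer would, in place of code of your own. Each camera call takes 0.05 s, during which the arm holds its last target. There are 200 camera calls.

## Working session

There is one attempt and no reset: what is moved stays moved. The work goes in short steps, Python scripts to look and compute and a tool call to move; the robot and the scene stay as the last step left them, time stands still between calls to the robot, and variables do not carry over. Pictures are saved under pics/ and viewed, at most 10 in all, crops included, and the job is handed in when it is done.

Besides the shell and the picture viewer there is one more tool, called after "Call:" as a command line: name --argument value ..., lists and objects as JSON in quotes. step_arm: Moves the arm, as the interface text tells. Its arguments: {"type":"object","properties":{"increments":{"type":"array","items":{"type":"array"}},"fingers":{"type":"number"},"grip_force":{"type":"number"}},"required":["increments"]}

```bash
mkdir -p pics
cat > h.py <<'E'
import numpy as np, cv2
from plant import r
def snap(n):
    c=r.calibration(n); im,d=r.snapshot(n); return im,d,c
def world(c,u,v,d,H=420):
    f=H/2/np.tan(np.radians(c["fov_y"])/2)
    p=np.stack([(u-c["cx"])/f*d,(v-c["cy"])/f*d,d],-1)
    return (p-np.array(c["t"]))@np.array(c["R"])
def cloud(c,d):
    v,u=np.mgrid[0:d.shape[0],0:d.shape[1]]
    return world(c,u,v,d)
E
python3 - <<'E'
from h import *
s=r.get_state(); print(s["tool_pos"],s["eef_rot"],s["clock"],s["opening"])
a=[]
for n in("top","scene"):
    im,d,c=snap(n); np.savez(n,im=im,d=d); print(n,c["fov_y"],c["R"],c["t"])
    cv2.imwrite(f"pics/{n}.png",im[:,:,::-1])
E
```

```text
[ 0.2826276  -0.55673265  0.2378989 ] [ 9.72527840e-01  2.32784749e-01 -2.66539817e-04 -8.88419645e-04] 0.0 1.0032669528325597
top 50.2189984963718 [[-0.02793299 -0.99959269 -0.0058491 ]
 [-0.98501901  0.0285209  -0.17007091]
 [ 0.17016846  0.00101089 -0.98541447]] [-0.0111248   0.5016521   0.96353751]
scene 43.78114629509602 [[-0.77116697 -0.63647136 -0.01434243]
 [-0.25375073  0.32795731 -0.90997504]
 [ 0.58387676 -0.69810329 -0.41441492]] [0.36752803 0.17365816 0.75276031]
```

View pics/top.png

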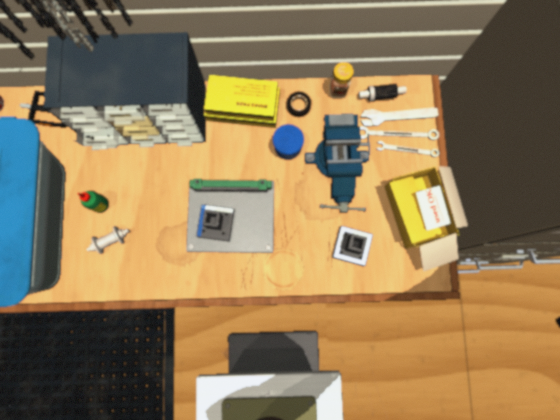

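View pics/scene.png

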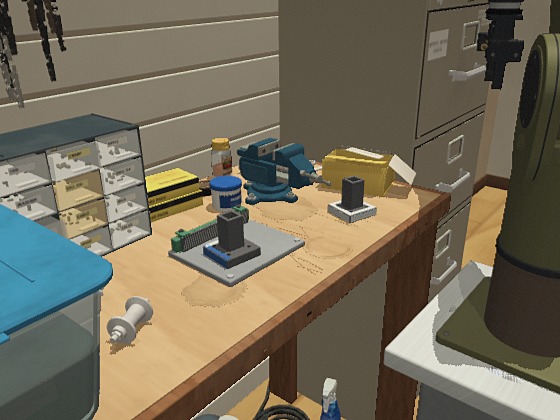

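The top view shows the jig at about (231,220), its green rail on the far side (230,185). The foot is at (215,222) with its blue edge to the left (+y) and the bright edge towards the file. The finished foot is at (352,246). So the turn is −90° about z.

Run:
```python
from h import *
for n in("top","scene"):
    z=np.load(n+".npz"); im,d=z["im"],z["d"]; c=r.calibration(n); P=cloud(c,d)
    hsv=cv2.cvtColor(im,cv2.COLOR_RGB2HSV)
    box=(P[...,0]>.3)&(P[...,0]<.75)&(P[...,1]>-.1)&(P[...,1]<.3)&(d>0)
    def rep(t,m):
        m=m&box
        if m.sum()<8: print(n,t,m.sum());return
        q=P[m]; (cx,cy),wh,a=cv2.minAreaRect((q[:,:2]*1000).astype(np.float32))
        print(n,t,m.sum(),"c",np.round([cx,cy]),"wh",np.round(wh),"a",round(a,1),"z",np.round(np.percentile(q[:,2],[5,50,95]),4))
    H,S,V=hsv[...,0],hsv[...,1],hsv[...,2]
    rep("green",(H>55)&(H<90)&(S>90)&(V>40)&(P[...,0]<.62))
    rep("blue",(H>100)&(H<125)&(S>130)&(P[...,0]<.56)&(P[...,1]<.2)&(P[...,1]>0))
    rep("necktop",(P[...,2]>.082)&(P[...,2]<.1)&(P[...,0]<.55)&(P[...,1]<.2))
    rep("flange",(P[...,2]>.024)&(P[...,2]<.036)&(P[...,0]<.5)&(P[...,1]<.2))
    rep("plate",(P[...,2]>.006)&(P[...,2]<.018)&(S<60)&(P[...,0]<.6))
```

```text
top green 372 c [572.  77.] wh [181.  18.] a 87.1 z [0.0356 0.039  0.0471]
top blue 68 c [490. 145.] wh [ 7. 62.] a 80.7 z [0.0282 0.0307 0.0336]
top necktop 179 c [489. 114.] wh [35. 34.] a 80.9 z [0.0842 0.0917 0.0944]
top flange 546 c [478. 117.] wh [78. 54.] a 81.8 z [0.0271 0.0303 0.0334]
top plate 3972 c [504.  80.] wh [198. 163.] a 88.4 z [0.0091 0.0122 0.0155]
scene green 245 c [573.  78.] wh [190.  28.] a 87.2 z [0.0173 0.0379 0.0464]
scene blue 204 c [493. 146.] wh [13. 68.] a 82.1 z [0.0155 0.0239 0.0312]
scene necktop 278 c [488. 113.] wh [36. 37.] a 82.1 z [0.0826 0.0892 0.0925]
scene flange 564 c [473. 116.] wh [77. 48.] a 79.8 z [0.0256 0.0298 0.0333]
scene plate 2989 c [503.  80.] wh [202. 169.] a 87.4 z [0.0082 0.0119 0.0147]
```

Call:
step_arm --increments '[[[0.5,4,0],[0,0,3]],[[0.5,4,0],[0,0,3]],[[0.5,4,0],[0,0,3]],[[0.5,4,0],[0,0,3]],[[0.5,4,0],[0,0,3]],[[1.6,4,0],[0,0,3]],[[1.6,4,0],[0,0,3]],[[1.6,4,0],[0,0,3]],[[1.6,4,0],[0,0,3]],[[1.6,4,0],[0,0,3]]]' --fingers 1

```text
clock: 1.1
tool_pos: [0.3882, -0.1557, 0.2387]
eef_rot: [0.879, 0.477, -0.0, -0.0]
contact_force: [-0.0, 0.0, 0.3]
opening: 0.997
finger_force: 0.0
```

Call:
step_arm --increments '[[[1.2,3.3,0],[0,0,3]],[[1.2,3.3,0],[0,0,3]],[[1.2,3.3,0],[0,0,3]],[[1.2,3.3,0],[0,0,3]],[[1.3,3.3,0],[0,0,3]],[[1.3,3.3,0],[0,0,3]],[[1.3,3.3,0],[0,0,3]],[[1.3,3.8,0],[0,0,3.5]],[[0,0,0],[0,0,0]],[[0,0,0],[0,0,0]]]'

```text
clock: 2.1
tool_pos: [0.4876, 0.1124, 0.2383]
eef_rot: [0.757, 0.653, -0.0, -0.0]
contact_force: [-0.3, 0.0, -0.3]
opening: 0.999
finger_force: 0.0
```

Run:
```python
from h import *
s=r.get_state(); print(s["tool_pos"],s["q"])
im,d,c=snap("wrist"); np.savez("wrist",im=im,d=d)
cv2.imwrite("pics/w1.png",im[:,:,::-1])
P=cloud(c,d)
hsv=cv2.cvtColor(im,cv2.COLOR_RGB2HSV);H,S,V=hsv[...,0],hsv[...,1],hsv[...,2]
box=(P[...,0]>.38)&(P[...,0]<.62)&(P[...,1]>-.1)&(P[...,1]<.25)&(d>.12)
for t,m in dict(green=(H>55)&(H<90)&(S>90)&(V>40),blue=(H>100)&(H<125)&(S>130),neck=(P[...,2]>.085)&(P[...,2]<.1)&(P[...,0]<.55),flange=(P[...,2]>.026)&(P[...,2]<.034)&(P[...,0]<.535),plate=(abs(P[...,2]-.012)<.004)&(S<60)).items():
    q=P[m&box]
    if len(q)<9: print(t,len(q));continue
    (x,y),wh,a=cv2.minAreaRect((q[:,:2]*1000).astype(np.float32)); print(t,len(q),np.round([x,y,*wh,a],1),np.median(q[:,2]))
```

```text
[0.48761508 0.11235062 0.23834572] [-0.05409941  0.54974419 -0.41263499  1.92726887  0.31942649  0.72946278
 -0.80144288]
green 0
blue 18 [516.4 131.5   7.1  75.6  66.8] 0.2756789244061476
neck 1037 [489.2 112.2  34.1  33.4  80.9] 0.09145125349630855
flange 3809 [489.1 112.1  76.3  76.3  80.7] 0.029751429225838337
plate 17756 [505.9  78.1 199.5 168.2  87.6] 0.011674091054483894
```

View pics/w1.png

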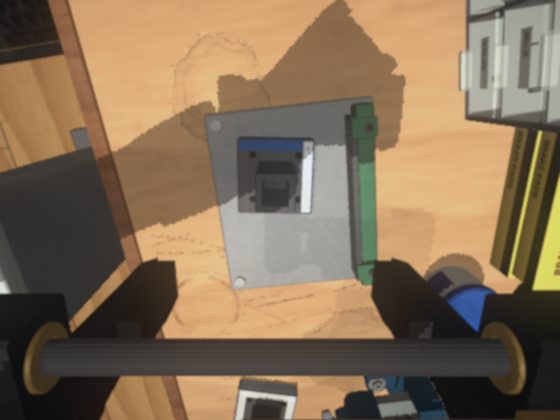

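The wrist view shows the foot at about (275,177), blue band at the top and the file to its right at x≈355. The measured sizes are right (76 mm flange, 34 mm neck), with the centre at (0.489, 0.112) and yaw about −9.2°.

Call:
step_arm --increments '[[[0.1,0,-2],[0,0,-0.8]],[[0,0,-2.2],[0,0,0]],[[0,0,-2.2],[0,0,0]],[[0,0,-2.2],[0,0,0]],[[0,0,-2.2],[0,0,0]],[[0,0,-2.2],[0,0,0]],[[0,0,-2.2],[0,0,0]],[[0,0,-2],[0,0,0]],[[0,0,-1],[0,0,0]],[[0,0,0],[0,0,0]]]'

```text
clock: 3.15
tool_pos: [0.4881, 0.1103, 0.0559]
eef_rot: [0.763, 0.646, -0.001, -0.0]
contact_force: [-0.5, -0.2, -0.2]
opening: 1.002
finger_force: 0.0
```

Call:
step_arm --increments '[[[0,0,0],[0,0,0]],[[0,0,0],[0,0,0]],[[0,0,0],[0,0,0]],[[0,0,0],[0,0,0]],[[0,0,0],[0,0,0]],[[0,0,0],[0,0,0]],[[0,0,0],[0,0,0]],[[0,0,0],[0,0,0]],[[0,0,0],[0,0,0]],[[0,0,0],[0,0,0]]]' --fingers 0 --grip_force 40

```text
clock: 4.15
tool_pos: [0.4887, 0.1117, 0.0568]
eef_rot: [0.763, 0.647, -0.0, -0.0]
contact_force: [-0.7, 0.3, 3.0]
opening: 0.383
finger_force: 40.0
```

Call:
step_arm --increments '[[[0,0,1],[0,0,0]],[[0,0,2],[0,0,0]],[[0,0,3],[0,0,0]],[[0,0,3],[0,0,0]],[[0,-0.5,0],[0,0,-8]],[[0,-0.5,0],[0,0,-8]],[[0,-0.5,0],[0,0,-8]],[[0,-0.5,0],[0,0,-8]],[[0,-0.5,0],[0,0,-8]],[[0,-0.5,0],[0,0,-8]]]'

```text
clock: 5.15
tool_pos: [0.4886, 0.0814, 0.147]
eef_rot: [0.961, 0.278, -0.0, -0.0]
contact_force: [0.1, 0.0, -2.8]
opening: 0.38
finger_force: 40.0
```

Call:
step_arm --increments '[[[0.4,0,0],[0,0,-7]],[[0.4,0,0],[0,0,-7]],[[0.4,0,0],[0,0,-7]],[[0.4,0,0],[0,0,-7]],[[0.2,0,0],[0,0,-7]],[[0,0,0],[0,0,0]],[[0,0,0],[0,0,0]],[[0,0,0],[0,0,0]],[[0,0,0],[0,0,0]],[[0,0,0],[0,0,0]]]'

```text
clock: 6.15
tool_pos: [0.5068, 0.0817, 0.1468]
eef_rot: [1.0, -0.02, -0.0, -0.0]
contact_force: [0.9, 1.3, -3.9]
opening: 0.38
finger_force: 40.0
```

```bash
cat > look.py <<'E'
from h import *
import sys
s=r.get_state(); print(s["tool_pos"],s["contact_force"]); e=s["eef_rot"]; print("yaw",2*np.degrees(np.arctan2(e[1],e[0])),np.round(s["q"],2))
for n in("wrist","top","scene"):
    im,d,c=snap(n); cv2.imwrite(f"pics/{n}_{sys.argv[1]}.png",im[:,:,::-1])
    P=cloud(c,d); x,y,z=P[...,0],P[...,1],P[...,2]
    hsv=cv2.cvtColor(im,cv2.COLOR_RGB2HSV);H,S,V=hsv[...,0],hsv[...,1],hsv[...,2]
    fz=float(sys.argv[2]); box=(x>.4)&(x<.62)&(y>-.1)&(y<.25)&(d>.1)
    for t,m in dict(green=(H>55)&(H<90)&(S>90)&(V>40)&(z<.06),blue=(H>100)&(H<128)&(S>120)&(abs(z-fz)<.025),flange=(abs(z-fz)<.005)&(x<.57),plate=(abs(z-.012)<.004)&(S<60)).items():
        q=P[m&box]
        if len(q)<9: print(n,t,len(q));continue
        (a,b),wh,g=cv2.minAreaRect((q[:,:2]*1000).astype(np.float32)); print(n,t,len(q),np.round([a,b,*wh,g],1),"xmax",q[:,0].max(),"z",np.median(q[:,2]))
E
python3 look.py a 0.12
```

```text
[0.50684348 0.08165964 0.14676185] [ 0.91805547  1.32590454 -3.89878815]
yaw -2.3444473916631394 [-0.28  0.69  0.05  1.99 -0.08  0.46 -1.78]
wrist green 0
wrist blue 1902 [540.1  80.8  70.   11.4  87.8] xmax 0.5462248008544094 z 0.120013402208182
wrist flange 9368 [523.4  80.5  76.6  45.1  87.3] xmax 0.5471191696903314 z 0.11976574816117325
wrist plate 22941 [506.6  78.1 199.7 168.8  87.7] xmax 0.5941474043513574 z 0.011642724281929816
top green 21 [570.9 -10.6   6.9  12.1  88.9] xmax 0.577031976940005 z 0.03782665372606382
top blue 0
top flange 296 [479.2  76.8  58.9  22.8  84.3] xmax 0.4932492355916286 z 0.11986376038871835
top plate 2362 [504.2  70.1 177.  163.1  88.1] xmax 0.5827573509600148 z 0.012186629748900127
scene green 224 [570.2  77.8 189.4  21.   87.3] xmax 0.5849545737724012 z 0.03740455267865611
scene blue 35 [540.5 100.1  26.1  23.3  45.3] xmax 0.543203554684364 z 0.12042028749451959
scene flange 600 [504.9  83.1  77.9  75.7  86.9] xmax 0.5437332989922875 z 0.11984080695744992
scene plate 4197 [503.4  79.9 202.2 168.8  87.4] xmax 0.5921756399025246 z 0.011958781716928196
```

View pics/wrist_a.png

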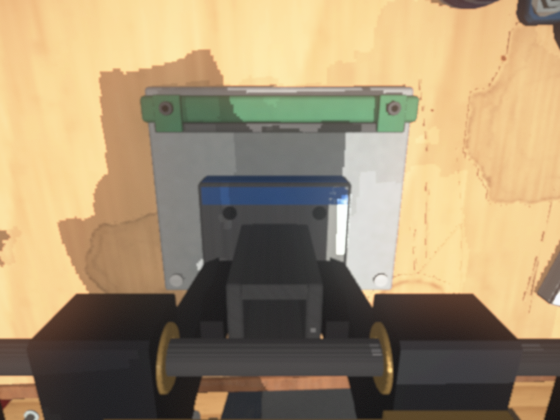

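The blue band (275,190) now faces the file (275,128) and is parallel to it. Both the wrist and scene views put the gap at about 15 mm, so I go forward 10 mm and down 90 mm.

Call:
step_arm --increments '[[[0.5,0,0],[0,0,-0.2]],[[0.5,0,0],[0,0,0]],[[0,0,-2],[0,0,0]],[[0,0,-2],[0,0,0]],[[0,0,-2],[0,0,0]],[[0,0,-1.5],[0,0,0]],[[0,0,-0.7],[0,0,0]],[[0,0,-0.5],[0,0,0]],[[0,0,-0.2],[0,0,0]],[[0,0,0],[0,0,0]]]'

```text
clock: 7.3
tool_pos: [0.5174, 0.0818, 0.058]
eef_rot: [1.0, -0.023, 0.0, -0.0]
contact_force: [0.2, 0.8, -4.8]
opening: 0.384
finger_force: 40.0
```

```bash
python3 look.py b 0.030
```

```text
[0.517368   0.08177156 0.05801228] [ 0.2126056   0.78801893 -4.7733583 ]
yaw -2.5835203703396905 [-0.26  0.86  0.03  2.   -0.09  0.28 -1.77]
wrist green 0
wrist blue 2352 [550.6  80.5  71.3  11.5  87.2] xmax 0.5577609773122874 z 0.031169572117380875
wrist flange 9482 [538.9  63.5 159.   57.   87.7] xmax 0.569984802034972 z 0.031011422811015408
wrist plate 27597 [521.2  77.7 198.8 140.1  87.6] xmax 0.5946650649085673 z 0.01164739144267975
top green 53 [571.7  23.6  75.5  12.1  87.5] xmax 0.5781847279105224 z 0.03818452063812903
top blue 0
top flange 344 [511.3  47.7  56.8 161.   22.2] xmax 0.5679862587990236 z 0.031421535841238656
top plate 2313 [503.9  66.9 171.  162.3  88.2] xmax 0.5824396723237505 z 0.012138947061685999
scene green 196 [568.5  78.2 188.   21.3  85.9] xmax 0.5848809541425201 z 0.037037983226356874
scene blue 33 [548.7 100.1  31.4  10.1  81.4] xmax 0.5557168233713465 z 0.03189296819922778
scene flange 809 [522.4  77.7 190.1  91.   88.6] xmax 0.5699915765807587 z 0.03127530517510937
scene plate 3232 [502.2  80.  201.3 168.2  87.2] xmax 0.5907916041188036 z 0.011933503585051585
```

Call:
step_arm --increments '[[[0,0,-0.1],[0,0,0]],[[0,0,-0.05],[0,0,0]],[[0,0,0],[0,0,0]],[[0,0,0],[0,0,0]],[[0,0,0],[0,0,0]],[[0,0,0],[0,0,0]],[[0,0,0],[0,0,0]],[[0,0,0],[0,0,0]],[[0,0,0],[0,0,0]],[[0,0,0],[0,0,0]]]'

```text
clock: 8.45
tool_pos: [0.5173, 0.0817, 0.0568]
eef_rot: [1.0, -0.023, 0.0, -0.0]
contact_force: [-1.4, 0.9, 6.1]
opening: 0.381
finger_force: 40.0
```

Call:
step_arm --increments '[[[0,0,0],[0,0,0]],[[0,0,0],[0,0,0]],[[0,0,0],[0,0,0]],[[0,0,0],[0,0,0]],[[0,0,0],[0,0,0]],[[0,0,0],[0,0,0]],[[0,0,0],[0,0,0]],[[0,0,0],[0,0,0]],[[0,0,0],[0,0,0]],[[0,0,0],[0,0,0]]]' --fingers 0.8

```text
clock: 9.45
tool_pos: [0.517, 0.0817, 0.0562]
eef_rot: [1.0, -0.023, 0.0, 0.0]
contact_force: [1.3, -0.3, -0.1]
opening: 0.803
finger_force: 0.0
```

Call:
step_arm --increments '[[[0,0,1],[0,0,0]],[[0,0,2],[0,0,0]],[[0,0,2],[0,0,0]],[[0,0,2.5],[0,0,0]],[[0,0,2.5],[0,0,0]],[[0,0,2.5],[0,0,0]],[[0,0,2.5],[0,0,0]],[[0,0,0],[0,0,0]],[[0,0,0],[0,0,0]],[[0,0,0],[0,0,0]]]'

```text
clock: 10.45
tool_pos: [0.5162, 0.0816, 0.2056]
eef_rot: [1.0, -0.022, -0.001, 0.0]
contact_force: [0.6, 0.6, -0.3]
opening: 0.803
finger_force: 0.0
```

```bash
python3 look.py c 0.030
```

```text
[0.51620185 0.08162163 0.20563469] [ 0.59056866  0.6427703  -0.25830418]
yaw -2.573739088594637 [-0.29  0.6   0.07  1.92 -0.07  0.63 -1.79]
wrist green 0
wrist blue 471 [549.6  88.1  54.9   8.3  87. ] xmax 0.5540273842793306 z 0.030082576399202553
wrist flange 4494 [523.5  50.6 139.3  89.2  89.2] xmax 0.5685263860314157 z 0.029771701380031563
wrist plate 20869 [506.8  78.2 199.  168.7  87.7] xmax 0.5947653700750332 z 0.011631741853990508
top green 64 [574.   38.4 105.5  12.1  86.1] xmax 0.5813788803709944 z 0.03815559993747854
top blue 0
top flange 491 [515.   46.   64.  153.1  18.7] xmax 0.5698726148015644 z 0.030328856787383462
top plate 2243 [502.4  54.2 143.9 161.9  87.5] xmax 0.5803426004649457 z 0.012173752448772827
scene green 214 [568.8  78.2 190.   22.5  85.3] xmax 0.5864176976909294 z 0.03726424615770464
scene blue 31 [549.4 102.1   9.2  31.4   5.2] xmax 0.5543604953602874 z 0.03037222169950215
scene flange 798 [522.2  74.1 186.5  92.3  89. ] xmax 0.5699955374816754 z 0.029883028153888054
scene plate 3222 [503.1  79.7 202.3 169.7  86.7] xmax 0.5934319165333463 z 0.011966493689058024
```

View pics/wrist_c.png

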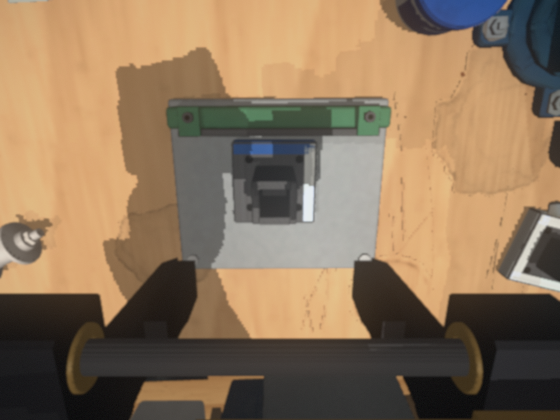

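The foot stands flat with its blue edge (275,147) square along the file (275,131). Before handing in I check the gap.

Run:
```python
from h import *
im,d,c=snap("wrist"); P=cloud(c,d); q=P[d>.1]
a=np.radians(-2.5); J=np.array([.5065,.0782]); R=np.array([[np.cos(a),-np.sin(a)],[np.sin(a),np.cos(a)]])
l=(q[:,:2]-J)@R*1000; z=q[:,2]*1000
def rng(t,m): print(t,m.sum(),np.round(np.percentile(l[m],[.5,1,50,99,99.5],axis=0).T,1))
rng("neck",(z>85)&(z<96)&(abs(l[:,0])<70)&(abs(l[:,1])<60))
rng("flange",(abs(z-30)<2.5)&(l[:,0]<51)&(l[:,0]>-60)&(abs(l[:,1])<60))
rng("filetop",(abs(z-42)<3)&(l[:,0]>40)&(abs(l[:,1])<60)&(l[:,0]<90))
```

```text
neck 1299 [[ -5.6  -5.5  12.5  28.3  28.3]
 [-13.3 -13.    3.7  20.3  20.4]]
flange 4379 [[-25.3 -24.3  25.5  49.1  49.1]
 [-34.3 -33.8   2.8  40.8  41.1]]
filetop 1106 [[ 55.6  55.6  58.4  75.3  75.9]
 [-59.2 -58.7  -2.2  59.   59.4]]
```

The gap is about 6 mm and the foot is 3 mm off the file's middle, so I hand in.

```bash
python3 -c "
from plant import r
print(r.finish_job())"
```

```text
the job is handed in; nothing more can be done
None
```

The job is handed in, with no verdict returned: the foot was lifted, given a quarter turn and set flat on the bed, its blue edge square to the file, about 6 mm off it and 3 mm from the middle, and the finished foot was not touched.

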